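# Strap down the press-tool head and hold the gauge lid open

### The arm

A 7-joint arm with a two-finger parallel gripper is mounted at the origin on the work surface. World frame = base frame: x ahead of the robot, y to its left, z up, the work surface at z = 0. Lengths are in m, angles in rad, forces in N, time in s.
With the tool pointing down it reaches from about 0.4 to 0.875 m from the base axis. Payload 6.5 kg.
Tool frame: the origin (TCP) lies between the finger pads; the fingertips stand ahead of it and the grasp point (between the pads) lies 11 mm behind it (manip.finger_overhang is the z of the fingertips in the tool frame, in m); z points along the fingers, x is the direction in which the jaws open and shut, and the axes are right-handed (so a half turn about z gives the same grasp; the last joint's range is limited). The gripper opens to 85 mm and grips with 20 to 120 N. Pads are 22 mm wide; open, the fingers measure 114 mm over their backs; the gripper's body (76 mm by 85 mm) begins 54 mm behind the grasp point. The pads swing forward as they close: fully open they stand 13 mm farther back than shut.
Start: joints at [1.039, 0.536, -0.004, 1.538, 0.003, 1.067, -0.071], TCP at [0.292, -0.581, 0.239] pointing down, gripper open.
Joint ranges: [-2.7, 2.7], [-0.37, 2.16], [-1.27, 1.26], [0.24, 2.4], [-1.31, 4.45], [0.19, 1.91], [-2.76, 2.76]. Speed limits (rad/s): [2.39, 2.39, 3.14, 3.14, 3.14, 3.14, 3.14].

### API

Orientations are given as a rotation vector (axis times angle).
In Python, from cell import manip, optics, workorder gives the robot as it stands. The module is installed in compiled form; this text tells all that it offers.
- The arm moves only by the tool send_rows, never from a script. Its argument "series" is a list that holds one entry, the list of rows, each a list of 4 numbers: the shift along the tool's x, y, z in m, then the turn about the tool's z in degrees. In form: [[[tx, ty, tz, turn], ...]]. A call has 1 to 5 rows; each row is the pose to reach, as a shift and turn from the pose commanded when the call began, along the tool's axes at that moment; what a row does not reach only later rows make up. A row lasts 1/10 s, in which the tool goes at most 50 mm and 8.59 degrees, less where a joint would pass 70% of its speed; a pose out of reach is approached as far as the arm can. A call with a gripper value outside its range is refused whole. "grip" is the opening in per cent of the stroke, from 0 (shut) to 100 (fully open), set as the call begins (left out, the last holds). The fingers move at their own pace and stop on an object; the grip force is fixed at half the most. Time passes only in rows, so rows that repeat a pose let the fingers close. It gives the time, the measured TCP pose, the force and the opening at its end, in the units of the state.
- manip.observe(): the state, without advancing time (a new reading comes with each control period).
- optics.camera(name): name is "side" or "top"; returns the picture (420x560x3 uint8, red, green, blue); there is no depth.
- optics.camera_model(name): a dict with "fx", "fy", "cx", "cy" (pixels), "R" (3x3) and "t" (3): a world point X has camera coordinates R X + t. Camera axes: x right, y down, z forward; pixel columns grow to the right and rows downward; lengths in m; the calibration is good to about 2 mm. A picture is of the moment at which its call begins. camera_model takes no time and is no camera call.
- workorder.sign_off(): hands the job in, once; it reports no verdict.
The state is a dict: "time_s": time; "joint_positions": joint angles; "qd": joint speeds; "joint_efforts": joint torques, N m; "ee_pos": TCP position; "orientation": TCP orientation; "contact_force": force on the tool from outside, world axes, zero at the start; "ft_torque": the same for the moment, N m; "opening": finger opening in m.
Only numpy, scipy, OpenCV 4.12 (cv2) and the standard library are available. Lean on these libraries where they do the work, as an engineer would, in place of code of your own. Each camera call takes 0.05 s, during which the arm holds its last target.

### The job

The press-tool head is about to be pressure-tested: first swing the cradle's stiff steel strap down over the head until it rests fully home in the forked catch. Then take the handle of the gauge box beside it, lift the lid, which would fall shut by itself, to 60 degrees from closed and hold it there so the dial can be read. Finish while still holding the lid steady in the gripper; leave the head lying in its cradle and everything else on the bench where it is.

Things in the scene. Friction and masses are not known exactly. Their poses are not given: they have to be found in the camera images.
- cradle: dark steel cradle bolted to the bench, base plate 180 x 150 x 12 mm. Origin: centre of its underside, z up. A press-tool head lies in it along the cradle's x. Near its +y edge two hinge cheeks carry the strap; near its -y edge (y = -56 mm) stands the forked catch: two tines 36 mm apart inside, tops 90 mm above the bench.
- strap (a joint): angle of the cradle's hinged steel strap, rad: 0 = closed, level across the tool head with its tongue in the forked catch (end stop); grows as the free end swings up and back, 1.5 = nearly upright (stop). Starts between 0.9 and 1.4. Stiff hinge (0.25 N m friction, 2 to 3 N at the free end moves it): it stays where it is left and must be pushed all the way down.
- strap_tab (a point): point on the strap's outer face (top face when closed) on its thumb tab, 12 mm from the free end, 135 mm from the hinge axis. The strap is a flat bar reaching 147 mm from the hinge axis, 30 mm wide, 6 mm thick; the axis lies mid-thickness, 3 mm below the outer face. Axes turn with the strap: z = outward normal, -y runs from hinge to free end.
- strap_hinge (a point): centre of the strap's hinge axis: in the cradle's frame at x 0, y +60 mm, z 86 mm. The axis runs along the cradle's x. From the open position the free end swings up over the top towards the cradle's -y side and down.
- head_mid (a point): middle of the press-tool head lying in the cradle: a steel cylinder 52 mm in diameter with two dark jaw prongs at one end and a black collar and neck at the other, 224 mm long in all, about 0.8 kg, loose; lies between the cradle's side blocks, about 7 mm below the closed strap.
- cradle_seat (a point): point fixed to the cradle where the middle of the tool head belongs (50 mm above the bench).
- gauge_box: grey sheet-metal box 150 x 150 x 75 mm bolted to the bench, with a round pressure gauge lying face up inside. Origin: centre of its underside, z up; the lid's hinge runs along the box's +x edge, the handle is at its -x side.
- lid (a joint): opening angle of the gauge box's lid, rad: 0 = shut (as at the start), 1.047 = 60 degrees, stop at 1.4. The lid weighs about 0.4 kg and a spring pulls it shut as well: let go, it slams shut from any angle. Lifting it takes 2 to 4 N at the handle.
- lid_grip (a point): middle of the lid's handle bar: round steel, 10 mm thick, 90 mm long, along the box's y, in the plane of the lid, 44 mm in front of its front edge on two legs (39 mm free gap for a finger). 77 mm above the bench when shut. Axes turn with the lid: x points to the hinge, y along the bar. The bar can turn between fingers that pinch it from above, fore and aft.
- lid_hinge (a point): centre of the lid's hinge axis: in the gauge box's frame at x +80 mm, y 0, z 77 mm. The axis runs along the box's y; the handle bar is 204 mm from it and rises as the lid opens.
- pliers: bystander: a pair of combination pliers, 170 mm long, black grips, lying flat, 12 mm high; origin under its middle or nearby, on the bench.
- screwdriver: bystander: a black-handled screwdriver, 190 mm long, lying on the bench; origin under its middle or nearby, on the bench.
- hexkey: bystander: an L-shaped hex key, 90 mm by 28 mm, 6 mm thick, lying flat; origin under its middle or nearby, on the bench.
- housing: bystander: one half of a grey plastic power-tool housing, a fat barrel with a short handle and a wide foot, 160 mm long, 36 mm high; origin under its middle or nearby, on the bench.
- parts_tray: bystander: a grey open plastic tray 130 x 100 x 30 mm with one divider; origin under its middle or nearby, on the bench.
- wrench: bystander: an open-ended spanner 180 mm long, lying flat; origin under its middle or nearby, on the bench.
- collar: bystander: a short steel collar (ring), 56 mm across, 22 mm high; origin under its middle or nearby, on the bench.
- oil_can: bystander: a plain grey can standing upright, 56 mm across, 110 mm high; origin under its middle or nearby, on the bench.
Things that resemble listed ones, but are neither listed nor needed, are in the scene too. Of the things that look like the part that bears head_mid, the larger one is meant. Leave any red look-alike of the cradle alone.

How it is judged:
On the way, in this order (a step that is already met when the one before it is completed fails the run):
1. the strap is swung fully down into its catch, the head still in the cradle (value of joint strap below 0.07 rad and distance between head_mid and cradle_seat below 0.025 m), for 0.2 s.
2. the lid is lifted by the gripper to 60 degrees (value of joint lid between 0.925 and 1.169 rad and contact force between the fingers and lid above 0.5 N), for 0.2 s.
At the end, for the whole second after the job is handed in: the strap is within 4 degrees (0.07 rad) of fully closed, the head's middle within 25 mm of its seat, and the lid stands still at 60 degrees, within 7 degrees (0.925 to 1.169 rad), carried by the gripper's fingers (contact force over 0.5 N) (all of step 1 and all of step 2 and velocity of joint lid between -0.1 and 0.1 rad/s); the arm keeps its last pose, push and grip.
It fails at once if another thing on the bench is shifted by more than 30 mm (distance of any of pliers, screwdriver, hexkey, housing, parts_tray, wrench, collar, oil_can from where it was at the start of the episode above 0.03 m).
It fails at once if the tool head is knocked out of its seat (distance between head_mid and cradle_seat above 0.04 m).
It also fails if it takes over 54 s, if anything falls off the work surface, if the arm or the gripper's body presses on something with over 40 N, if the wrist force passes 120 N, or if a joint passes its speed limit or range.

## Working session

There is one attempt and no reset: what is moved stays moved. The work goes in short steps, Python scripts to look and compute and a tool call to move; the robot and the scene stay as the last step left them, time stands still between calls to the robot, and variables do not carry over. Pictures are saved under pics/ and viewed, and the job is handed in when it is done.

Besides the shell and the picture viewer there is one more tool, called after "Call:" as a command line: name --argument value ..., lists and objects as JSON in quotes. send_rows: Moves the arm, as the interface text tells. Its arguments: {"type":"object","properties":{"series":{"type":"array"},"grip":{"type":"number"}},"required":["series"]}

```bash
mkdir -p pics
python3 - <<'E'
from cell import manip, optics
import cv2,json,numpy as np
for n in("side","top"):
    im=optics.camera(n); cv2.imwrite(f"pics/{n}0.png",im[:,:,::-1]); np.save(f"{n}0.npy",im)
    m=optics.camera_model(n); print(n,{k:np.round(np.array(v),4).tolist() for k,v in m.items()})
print(manip.observe(), manip.finger_overhang)
E
```

```text
side {'fx': 480.357, 'fy': 480.357, 'cx': 281.3713, 'cy': 209.8179, 'R': [[-0.7536, -0.657, -0.0204], [-0.4029, 0.4862, -0.7754], [0.5194, -0.5762, -0.6311]], 't': [0.4363, 0.2933, 1.0544]}
top {'fx': 431.858, 'fy': 431.858, 'cx': 277.5117, 'cy': 208.1768, 'R': [[-0.0283, -0.9996, 0.0002], [-0.9901, 0.028, -0.1378], [0.1377, -0.0041, -0.9905]], 't': [-0.0031, 0.5789, 1.1496]}
{'time_s': 0.1, 'joint_positions': array([ 1.03880172,  0.53711194, -0.0044661 ,  1.53874588,  0.00260855,
        1.06730952, -0.07119133]), 'qd': array([ 0.00179393, -0.00178612, -0.00200409, -0.00254724, -0.00036018,
       -0.00085476,  0.00065711]), 'joint_efforts': array([ 1.66798880e-03, -5.84568644e+01,  1.05128769e+00, -2.59780723e+01,
        1.25891148e-02,  4.55757210e-03,  1.87249853e-06]), 'ee_pos': array([ 0.29169172, -0.58026158,  0.23849757]), 'orientation': array([-2.67363840e+00,  1.64823618e+00,  2.18230501e-03]), 'contact_force': array([-0.47224645,  0.64742717, -0.45172065]), 'ft_torque': array([ 0.02666106, -0.05265309, -0.01211606]), 'opening': 0.08519607945254082} 0.008
```

View pics/side0.png

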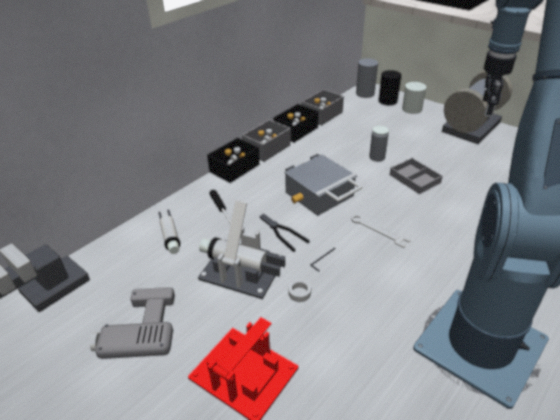

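View pics/top0.png

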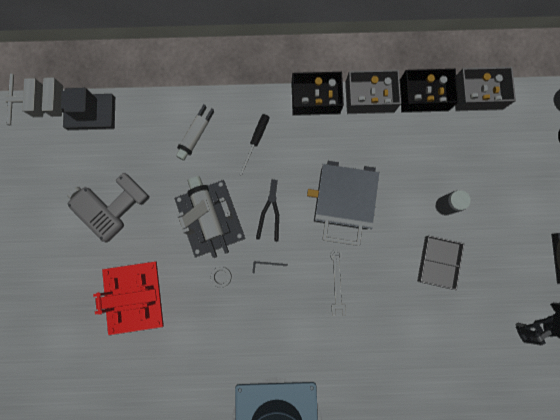

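The side view shows the dark cradle at (240,250), with its strap open and the head in it. The red look-alike is at (245,370), a smaller loose head at (170,230), and the gauge box at (320,183). In the top view these are at (208,217), (132,298), (195,132) and (346,195). I choose the dark cradle and will check it in close crops.

Run:
```python
import cv2,numpy as np
s=np.load("side0.npy")[:,:,::-1];t=np.load("top0.npy")[:,:,::-1]
g=lambda im,x0,y0,w,h,f:cv2.resize(im[y0:y0+h,x0:x0+w],None,fx=f,fy=f,interpolation=cv2.INTER_CUBIC)
cv2.imwrite("pics/c1.png",g(s,190,190,110,110,5))
cv2.imwrite("pics/c2.png",g(t,160,165,100,100,6))
cv2.imwrite("pics/c3.png",g(t,300,150,90,100,6))
```

```text
(no output)
```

View pics/c1.png

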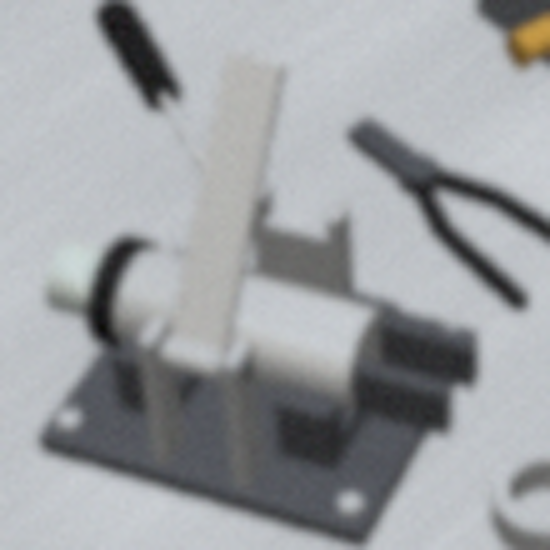

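View pics/c2.png

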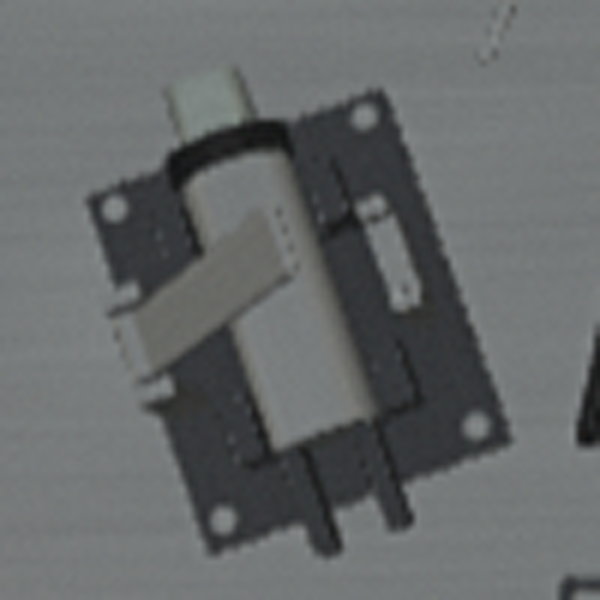

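View pics/c3.png

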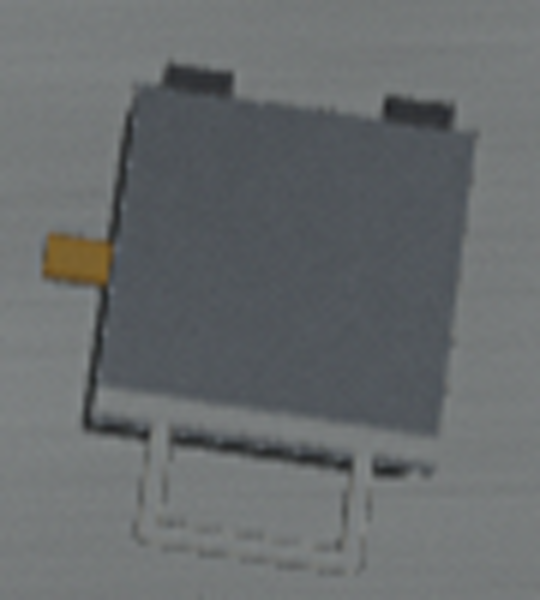

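The crops confirm the dark cradle: a big cylinder, strap hinge at top-view left (183,222), and the catch at (225,207). In crop pixels the handle bar runs from (140,528) to (360,558).

```bash
cat > h.py <<'E'
import numpy as np
from cell import optics
def ray(n,uv):
    m=optics.camera_model(n);R=np.array(m["R"]);t=np.array(m["t"])
    d=R.T@np.array([(uv[0]-m["cx"])/m["fx"],(uv[1]-m["cy"])/m["fy"],1]);return -R.T@t,d
def onz(n,uv,z): o,d=ray(n,uv);return o+d*(z-o[2])/d[2]
def onplane(n,uv,p,nn): o,d=ray(n,uv);return o+d*(np.dot(p-o,nn)/np.dot(d,nn))
def proj(n,X):
    m=optics.camera_model(n);c=np.array(m["R"])@np.array(X)+np.array(m["t"])
    return np.array([m["cx"]+m["fx"]*c[0]/c[2],m["cy"]+m["fy"]*c[1]/c[2]])
E
python3 - <<'E'
from h import *
np.set_printoptions(precision=4,suppress=True)
C=[(88,198),(380,90),(512,438),(212,555)]
P=[onz("top",(160+(u-2.5)/6,165+(v-2.5)/6),.012) for u,v in C]
c=np.mean(P,0);ex=(P[0]+P[1]-P[2]-P[3]);ex[2]=0;L=np.linalg.norm(ex)/2;ex/=2*L;ey=np.array([-ex[1],ex[0],0])
print("cradle",c,"len",L,"yaw",np.degrees(np.arctan2(ex[1],ex[0])),np.linalg.norm(P[0]-P[1]))
S=[(45,440),(362,540)]
for u,v in S: print("side corner",onz("side",(190+(u-2)/5,190+(v-2)/5),.012))
print(P)
H=c+.06*ey;H[2]=.086;print("hinge",H,proj("top",H),proj("side",H))
for n,uv in (("side",(190+(250-2)/5,190+(60-2)/5)),("top",(160+(283-2.5)/6,165+(240-2.5)/6))):
    q=onplane(n,uv,H,ex)-H; print(n,"tip len",np.linalg.norm(q),"ang",np.arctan2(q[2],-q@ey), q+H)
B=[(135,85),(475,130),(437,440),(100,390)]
P=[onz("top",(300+(u-2.5)/6,150+(v-2.5)/6),.077) for u,v in B];print("lid",P)
d=P[1]-P[0]+P[2]-P[3];print("yaw bar dir",np.degrees(np.arctan2(d[1],d[0])),np.linalg.norm(P[1]-P[0]),np.linalg.norm(P[0]-P[3]))
for u,v in [(140,528),(360,558),(250,542)]: print("bar",onz("top",(300+(u-2.5)/6,150+(v-2.5)/6),.077))
E
```

```text
cradle [0.561  0.1731 0.012 ] len 0.17799886905125004 yaw 19.319884451529404 0.14633103453349158
side corner [0.6145 0.2754 0.012 ]
side corner [0.4482 0.2204 0.012 ]
[array([0.621 , 0.2717, 0.012 ]), array([0.669 , 0.1335, 0.012 ]), array([0.5022, 0.0738, 0.012 ]), array([0.4519, 0.2136, 0.012 ])]
hinge [0.5412 0.2298 0.086 ] [183.3886 222.4784] [229.4125 260.1336]
side tip len 0.14360967544172412 ang 1.0021550850053376 [0.5668 0.1568 0.207 ]
top tip len 0.1442484267917193 ang 0.937636493588385 [0.5694 0.1492 0.2023]
lid [array([ 0.6914, -0.1433,  0.077 ]), array([ 0.6664, -0.2954,  0.077 ]), array([ 0.5268, -0.2701,  0.077 ]), array([ 0.5533, -0.1219,  0.077 ])]
yaw bar dir -99.73947136579528 0.15414954134404232 0.13975781789772695
bar [ 0.4916 -0.137   0.077 ]
bar [ 0.4757 -0.2332  0.077 ]
bar [ 0.4841 -0.1852  0.077 ]
```

Run:
```python
import cv2,numpy as np
s=np.load("side0.npy")[:,:,::-1]
cv2.imwrite("pics/c4.png",cv2.resize(s[140:240,270:380],None,fx=5,fy=5,interpolation=cv2.INTER_CUBIC))
```

```text
(no output)
```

View pics/c4.png

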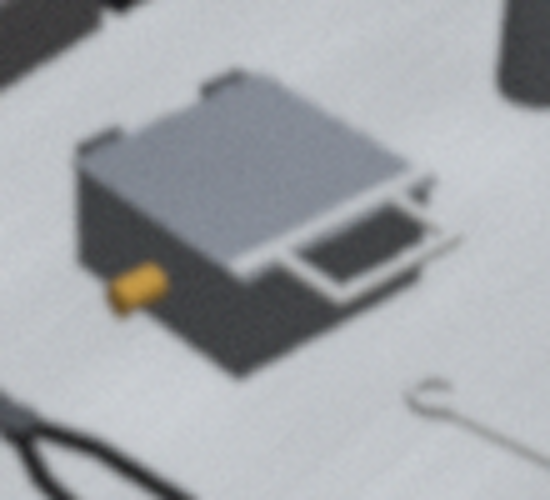

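Top and side views agree: the strap is at about 0.97 rad, the hinge at (0.541, 0.230, 0.086), and the bar at (0.484, -0.185, 0.077) with box x at about -9.7°.

```bash
cat >> h.py <<'E'
from cell import manip
from scipy.spatial.transform import Rotation as Ro
np.set_printoptions(precision=4,suppress=True)
ex=np.array([np.cos(np.radians(19.3)),np.sin(np.radians(19.3)),0]);ey=np.array([-ex[1],ex[0],0])
Hs=np.array([.5412,.2298,.086])
def face(r,a,h=.003):  # point on strap outer face
    return Hs+r*(-ey*np.cos(a)+np.array([0,0,1])*np.sin(a))+h*(ey*np.sin(a)+np.array([0,0,np.cos(a)]))
def go(tgt,yaw=None):
    o=manip.observe();R=Ro.from_rotvec(o["orientation"]).as_matrix();p=o["ee_pos"]
    y0=np.degrees(np.arctan2(R[1,0],R[0,0]));s=R.T@(np.array(tgt)-p)
    turn=0 if yaw is None else -((yaw-y0+90)%180-90)
    print("t",o["time_s"],"pos",p,"yaw",y0,"F",o["contact_force"],"open",o["opening"],"toolz",R[:,2]," shift",s,"turn",turn)
E
python3 - <<'E'
from h import *
# side check bar
for u,v in [(340,297),(460,235)]: print(onz("side",(270+(u-2)/5,140+(v-2)/5),.077))
ctr=face(.135,.97)+ey*.011
print("contact centre",face(.135,.97),"finger ctr",ctr)
go([ctr[0],ctr[1],.27],19.3)
E
```

```text
[ 0.4888 -0.1375  0.077 ]
[ 0.4699 -0.2285  0.077 ]
contact centre [0.5656 0.1601 0.1991] finger ctr [0.562  0.1705 0.1991]
t 0.1 pos [ 0.2917 -0.5803  0.2385] yaw -63.30574720664099 F [-0.4722  0.6474 -0.4517] open 0.08519607945254082 toolz [-0.0008  0.0013 -1.    ]  shift [-0.5494 -0.5787 -0.0307] turn -82.60574720664098
```

Call:
send_rows --series '[[[-0.035,-0.035,-0.03,-8],[-0.07,-0.07,-0.04,-16],[-0.105,-0.105,-0.04,-24],[-0.14,-0.14,-0.04,-32],[-0.175,-0.175,-0.04,-40]]]' --grip 0

```text
time_s: 0.6
ee_pos: [0.3679, -0.3497, 0.2792]
orientation: [3.078, -0.626, -0.0]
contact_force: [0.2, -0.7, 0.8]
opening: 0.0121
```

```bash
python3 -c "
from h import *
go([.562,.1705,.27],19.3)"
```

```text
t 0.6 pos [ 0.3679 -0.3497  0.2792] yaw -22.98670689479477 F [ 0.2069 -0.6715  0.7651] open 0.012116016528952677 toolz [-0.0002 -0.0002 -1.    ]  shift [-0.0244 -0.5547  0.0091] turn -42.286706894794776
```

Call:
send_rows --series '[[[0,-0.05,0,-8],[-0.005,-0.1,0,-16],[-0.01,-0.15,0,-24],[-0.01,-0.2,0,-32],[-0.01,-0.25,0,-40]]]'

```text
time_s: 1.1
ee_pos: [0.4573, -0.1168, 0.2793]
orientation: [3.107, 0.464, -0.0]
contact_force: [0.6, -0.5, -0.2]
opening: 0.0001
```

```bash
python3 -c "
from h import *
go([.557,.184,.27],19.3)"
```

```text
t 1.1 pos [ 0.4573 -0.1168  0.2793] yaw 16.997094434674434 F [ 0.6027 -0.4815 -0.2214] open 0.00010653673683333473 toolz [-0.0001 -0.0005 -1.    ]  shift [ 0.1833 -0.2585  0.0091] turn -2.302905565325574
```

Call:
send_rows --series '[[[0.035,-0.05,0,-2.3],[0.07,-0.1,0,-2.3],[0.105,-0.15,0,-2.3],[0.14,-0.2,0,-2.3],[0.17,-0.24,0,-2.3]]]'

```text
time_s: 1.6
ee_pos: [0.5367, 0.1202, 0.279]
orientation: [3.098, 0.518, -0.001]
contact_force: [1.3, 0.4, -0.3]
opening: 0.0001
```

Call:
send_rows --series '[[[0.012,-0.02,0,0],[0.012,-0.02,0,0]]]'

```text
time_s: 1.8
ee_pos: [0.5409, 0.1462, 0.279]
orientation: [-3.094, -0.528, 0.0]
contact_force: [-0.1, 0.1, 0.6]
opening: -0.0001
```

```bash
python3 -c "
from h import *
for a in (1,.9,.7,.5,.35,.2,.1,0): print(a,face(.135,a))
go([.559,.179,.21],19.3)
import cv2
for n in('side','top'): cv2.imwrite(f'pics/{n}1.png',optics.camera(n)[:,:,::-1])
a=cv2.imread('pics/side1.png')[120:320,140:360];b=cv2.imread('pics/top1.png')[110:310,110:330]
cv2.imwrite('pics/m1.png',cv2.resize(np.hstack([a,b]),None,fx=1.8,fy=1.8,interpolation=cv2.INTER_CUBIC))
"
```

```text
1 [0.5645 0.1633 0.2012]
0.9 [0.5682 0.1528 0.1936]
0.7 [0.5747 0.1342 0.1753]
0.5 [0.5799 0.1193 0.1534]
0.35 [0.5828 0.1111 0.1351]
0.2 [0.5847 0.1055 0.1158]
0.1 [0.5855 0.1033 0.1025]
0 [0.5858 0.1024 0.089 ]
t 1.8 pos [0.5409 0.1462 0.279 ] yaw 19.366791519855617 F [-0.0765  0.0832  0.6099] open -0.0001446636932896978 toolz [-0.0007  0.0029 -1.    ]  shift [ 0.0279 -0.0247  0.0691] turn 0.06679151985561305
```

View pics/m1.png

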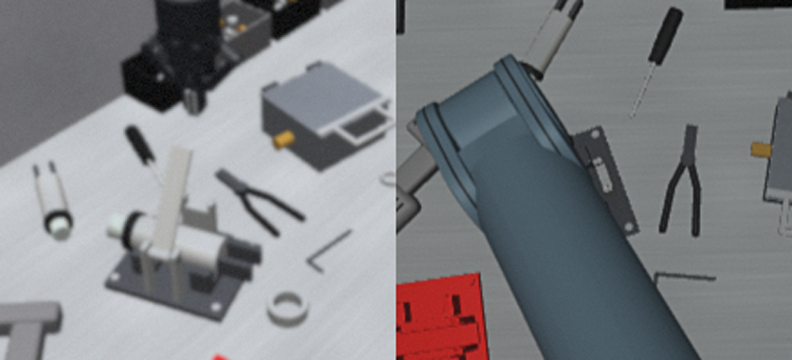

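The closed fingertips are in the side picture at crop (193,100), above and beyond the strap's free end at (180,150). Next I line up and lower to just above the tab.

Call:
send_rows --series '[[[0.028,-0.018,0,0],[0.028,-0.018,0.03,0],[0.028,-0.018,0.055,0],[0.028,-0.018,0.055,0]]]'

```text
time_s: 2.3
ee_pos: [0.56, 0.1641, 0.2209]
orientation: [3.097, 0.514, -0.011]
contact_force: [-0.0, -0.2, -0.5]
opening: -0.0001
```

```bash
python3 -c "
from h import *
go([.561,.173,.207],19.3)
import cv2
cv2.imwrite('pics/m2.png',cv2.resize(optics.camera('side')[120:320,140:360,::-1],None,fx=3,fy=3,interpolation=cv2.INTER_CUBIC))
"
```

```text
t 2.3 pos [0.56   0.1641 0.2209] yaw 18.853191573265903 F [-0.0008 -0.1883 -0.5179] open -0.00012466524871455341 toolz [-0.0064 -0.0034 -1.    ]  shift [ 0.0039 -0.0082  0.0138] turn -0.44680842673409416
```

View pics/m2.png

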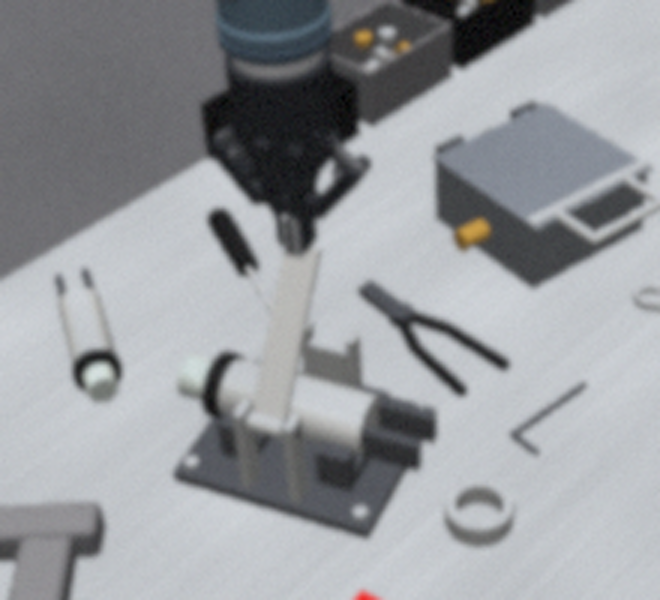

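Call:
send_rows --series '[[[0,0,0,0],[0,0,0,0]]]'

```text
time_s: 2.55
ee_pos: [0.563, 0.1671, 0.2259]
orientation: [-3.099, -0.517, -0.004]
contact_force: [-0.4, -0.3, -0.2]
opening: -0.0001
```

```bash
python3 -c "
from h import *
go([.559,.179,.207],19.3)
"
```

```text
t 2.55 pos [0.563  0.1671 0.2259] yaw 18.930664140819754 F [-0.4244 -0.2963 -0.2033] open -8.308108257241897e-05 toolz [ 0.0024  0.0004 -1.    ]  shift [ 0.0001 -0.0126  0.0189] turn -0.36933585918023937
```

Call:
send_rows --series '[[[0,-0.004,0.01,0],[0,-0.0035,0.018,0],[0,0.004,0.0235,0],[0,0.0095,0.028,0],[0,0.0145,0.032,0]]]'

```text
time_s: 3.05
ee_pos: [0.5668, 0.1531, 0.1917]
orientation: [-3.098, -0.518, 0.001]
contact_force: [-1.0, 2.0, 1.0]
opening: -0.0001
```

```bash
cat >> h.py <<'E'
def st():
    o=manip.observe();p=o["ee_pos"];q=p-Hs
    print("t",o["time_s"],"p",p,"u",-q@ey,"w",q@ex,"F",o["contact_force"])
E
python3 -c "
from h import *
st()
import cv2
cv2.imwrite('pics/m3.png',cv2.resize(optics.camera('side')[120:320,140:360,::-1],None,fx=3,fy=3,interpolation=cv2.INTER_CUBIC))
"
```

```text
t 3.05 p [0.5668 0.1531 0.1917] u 0.08083912683283316 w -0.0011980624431128359 F [-1.0168  1.9924  1.0184]
```

View pics/m3.png

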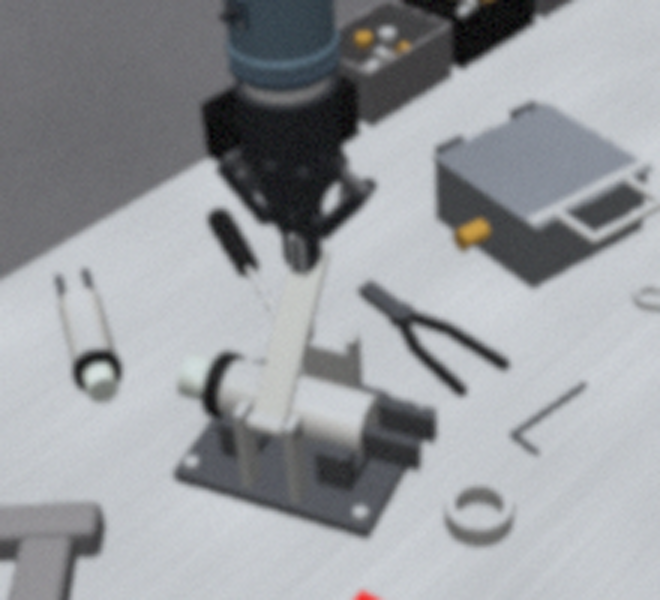

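The fingers are on the outer face near the free end at crop (305,262), and the strap is moving at about 2.4 N. I continue along the arc.

Call:
send_rows --series '[[[0,0.0095,0.009,0],[0,0.018,0.02,0],[0,0.025,0.031,0],[0,0.033,0.043,0],[0,0.04,0.0555,0]]]'

```text
time_s: 3.6
ee_pos: [0.5799, 0.1149, 0.1355]
orientation: [3.098, 0.518, -0.001]
contact_force: [-0.6, 1.2, 1.2]
opening: 0.0002
```

```bash
python3 -c "
from h import *
st()
import cv2
cv2.imwrite('pics/m4.png',cv2.resize(optics.camera('side')[120:320,140:360,::-1],None,fx=3,fy=3,interpolation=cv2.INTER_CUBIC))
"
```

```text
t 3.6 p [0.5799 0.1149 0.1355] u 0.1212003132498113 w -0.0014848453944021102 F [-0.5812  1.1837  1.208 ]
```

View pics/m4.png

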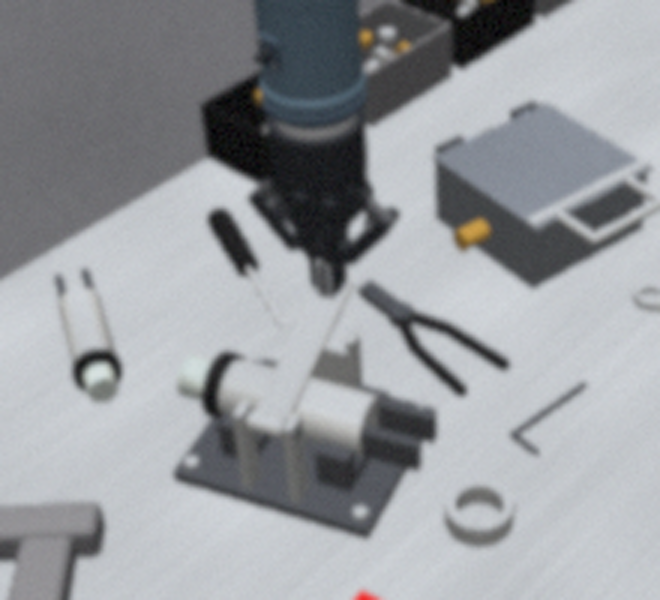

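```bash
python3 -c "
from h import *
q=onplane('side',(140+337/3,120+287/3),Hs,ex)-Hs;print(np.linalg.norm(q),np.arctan2(q[2],-q@ey))
for a in(.3,.4,.5):
  print(a,[ (3*(proj('side',face(.147,a)+s*.015*ex)-[140,120])).round() for s in(-1,1)])
"
```

```text
0.140432411355218 0.22567559608093954
0.3 [array([353., 276.]), array([321., 268.])]
0.4 [array([350., 267.]), array([317., 259.])]
0.5 [array([346., 259.]), array([313., 251.])]
```

Call:
send_rows --series '[[[0.001,0.006,0.012,0],[0.001,0.011,0.025,0],[0.001,0.015,0.036,0],[0.001,0.015,0.0395,0],[0.001,0.015,0.0395,0]]]'

```text
time_s: 4.15
ee_pos: [0.5856, 0.101, 0.0971]
orientation: [3.097, 0.517, -0.001]
contact_force: [0.7, -0.6, 0.9]
opening: -0.0001
```

```bash
python3 -c "
from h import *
st()
import cv2
cv2.imwrite('pics/m5.png',cv2.resize(optics.camera('side')[170:310,180:330,::-1],None,fx=4,fy=4,interpolation=cv2.INTER_CUBIC))
"
```

```text
t 4.15 p [0.5856 0.101  0.0971] u 0.1362728441329423 w -0.0006807020190350679 F [ 0.6606 -0.575   0.9088]
```

View pics/m5.png

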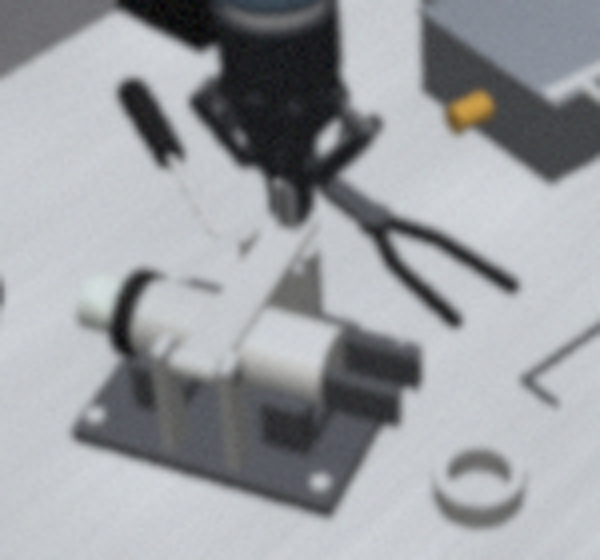

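The strap is nearly level and its end at crop (290,230) is in the fork. I press on until the end stop is felt.

Call:
send_rows --series '[[[0,0,0.002,0],[0,0,0.004,0],[0,0,0.004,0]]]'

```text
time_s: 4.5
ee_pos: [0.5859, 0.1012, 0.0964]
orientation: [3.096, 0.517, 0.0]
contact_force: [-10.5, -5.3, 32.3]
opening: -0.0002
```

Call:
send_rows --series '[[[0,0,0.002,0],[0,0,0.003,0],[0,0,0.003,0]]]'

```text
time_s: 4.8
ee_pos: [0.5862, 0.1013, 0.0959]
orientation: [3.095, 0.517, 0.001]
contact_force: [-18.7, -8.6, 54.0]
opening: -0.0001
```

Hard stop: the fingertip is at z 0.088 with 54 N, which matches the closed strap's outer face (0.089) and sits below the tine tops (0.090). I back off and look.

Call:
send_rows --series '[[[0,0,-0.02,0],[0,0,-0.06,0],[0,0,-0.1,0],[0,0.0,-0.14,0],[0,0.0,-0.15,0]]]'

```text
time_s: 5.3
ee_pos: [0.5879, 0.1029, 0.2448]
orientation: [-3.098, -0.518, -0.011]
contact_force: [0.0, -0.7, 0.6]
opening: -0.0004
```

```bash
python3 -c "
from h import *
st()
import cv2
go([.484,-.185,.2],-9.7)
cv2.imwrite('pics/m6.png',cv2.resize(optics.camera('side')[170:310,180:330,::-1],None,fx=5,fy=4,interpolation=cv2.INTER_CUBIC))
for a in(0,.1):
  print(a,[ ((proj('side',face(.147,a)+s*.015*ex)-[180,170])*[5,4]).round() for s in(-1,1)])
"
```

```text
t 5.3 p [0.5879 0.1029 0.2448] u 0.1351675643475399 w 0.0021379960018285656 F [ 0.013  -0.6578  0.5737]
t 5.3 pos [0.5879 0.1029 0.2448] yaw 18.993952773482444 F [ 0.013  -0.6578  0.5737] open -0.00041210094810721165 toolz [ 0.0072  0.0014 -1.    ]  shift [-0.1923  0.2384  0.0436] turn 28.693952773482444
0 [array([399., 212.]), array([347., 202.])]
0.1 [array([397., 196.]), array([344., 185.])]
```

View pics/m6.png

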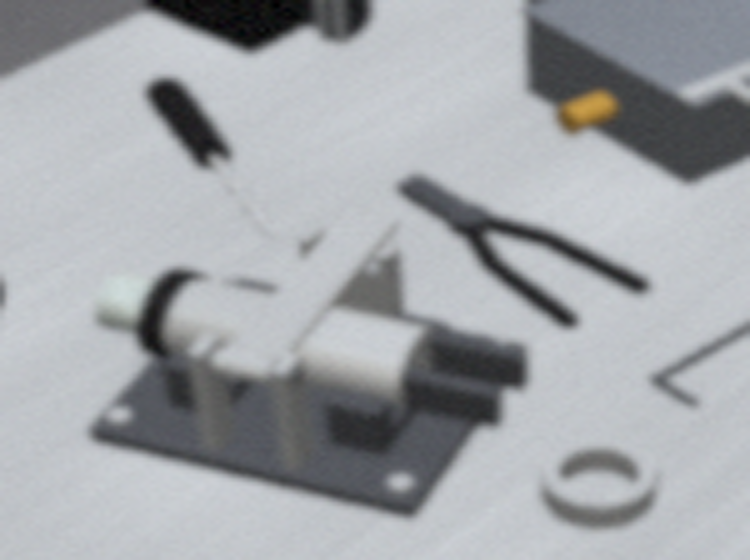

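Step 1 looks done: the strap's end corner at crop (402,218) matches the prediction for closed (399,212), and the head is in place. Now to the handle, with the jaws partly open.

Call:
send_rows --series '[[[-0.035,0.04,0,6],[-0.07,0.08,0,12],[-0.1,0.12,0,18],[-0.13,0.16,0,24],[-0.16,0.2,0.02,28.6]]]' --grip 38

```text
time_s: 5.85
ee_pos: [0.5019, -0.1329, 0.2237]
orientation: [3.129, -0.27, 0.003]
contact_force: [1.2, 0.2, -0.4]
opening: 0.032
```

Call:
send_rows --series '[[[0,0,0,0],[0,0,0,0]]]'

```text
time_s: 6.05
ee_pos: [0.5009, -0.1314, 0.2219]
orientation: [-3.13, 0.267, 0.004]
contact_force: [0.4, 1.5, -1.3]
opening: 0.0329
```

```bash
python3 -c "
from h import *
go([.482,-.184,.2],-9.5)
"
```

```text
t 6.05 pos [ 0.5009 -0.1314  0.2219] yaw -9.73908286175543 F [ 0.4344  1.5151 -1.3495] open 0.032881172205709006 toolz [-0.0028  0.0005 -1.    ]  shift [-0.0097  0.055   0.022 ] turn -0.2390828617554348
```

Call:
send_rows --series '[[[-0.01,0.045,0.02,0],[-0.01,0.055,0.06,0],[-0.01,0.055,0.1,0],[-0.01,0.055,0.11,0],[-0.01,0.055,0.11,0]]]'

```text
time_s: 6.55
ee_pos: [0.4828, -0.1808, 0.1124]
orientation: [-3.129, 0.258, 0.005]
contact_force: [0.2, -0.4, -1.3]
opening: 0.0325
```

```bash
python3 -c "
from h import *
import cv2
go([.482,-.184,.066],-9.5)
s=optics.camera('side');t=optics.camera('top');np.save('s7.npy',s);np.save('t7.npy',t)
a=cv2.resize(s[120:230,270:380,::-1],None,fx=3.6,fy=3.6,interpolation=cv2.INTER_CUBIC)
b=cv2.resize(t[150:260,290:400,::-1],None,fx=3.6,fy=3.6,interpolation=cv2.INTER_CUBIC)
cv2.imwrite('pics/m7.png',np.hstack([a,b]))
"
```

```text
t 6.55 pos [ 0.4828 -0.1808  0.1124] yaw -9.433037487089306 F [ 0.1589 -0.3572 -1.2554] open 0.03254160202873021 toolz [-0.0028  0.0022 -1.    ]  shift [-0.0001  0.0033  0.0464] turn 0.06696251291069188
```

View pics/m7.png

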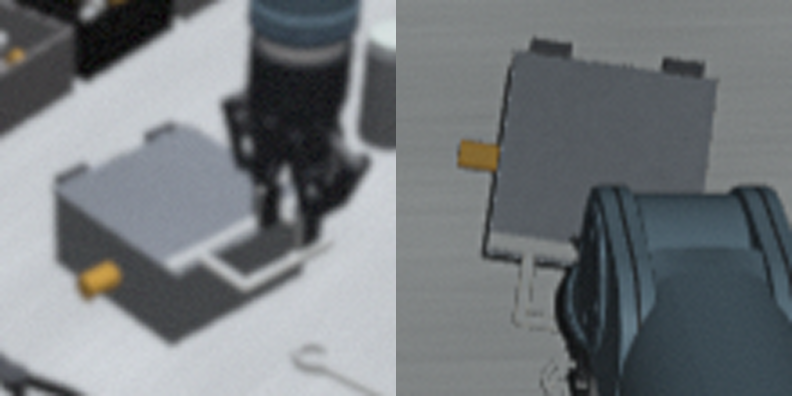

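The side view shows the fingers at crop (267,222) and (302,243). Lowered to bar height, their middle is predicted at (284,266) against the bar's middle at (285,268), so they straddle it.

Call:
send_rows --series '[[[0,0.002,0.015,0],[0,0.002,0.03,0],[0,0.002,0.046,0],[0,0.002,0.046,0],[0,0.002,0.046,0]]]'

```text
time_s: 7.15
ee_pos: [0.4841, -0.1849, 0.0691]
orientation: [3.13, -0.262, 0.003]
contact_force: [0.5, -0.1, 0.3]
opening: 0.032
```

```bash
python3 -c "
from h import *
import cv2
go([.482,-.184,.066],-9.5)
s=optics.camera('side')
cv2.imwrite('pics/m8.png',cv2.resize(s[120:230,270:380,::-1],None,fx=5,fy=5,interpolation=cv2.INTER_CUBIC))
"
```

```text
t 7.15 pos [ 0.4841 -0.1849  0.0691] yaw -9.571764937168592 F [ 0.5139 -0.1293  0.2976] open 0.03204516427368141 toolz [ 0.0021 -0.0006 -1.    ]  shift [-0.0022 -0.0005  0.0031] turn -0.07176493716859511
```

View pics/m8.png

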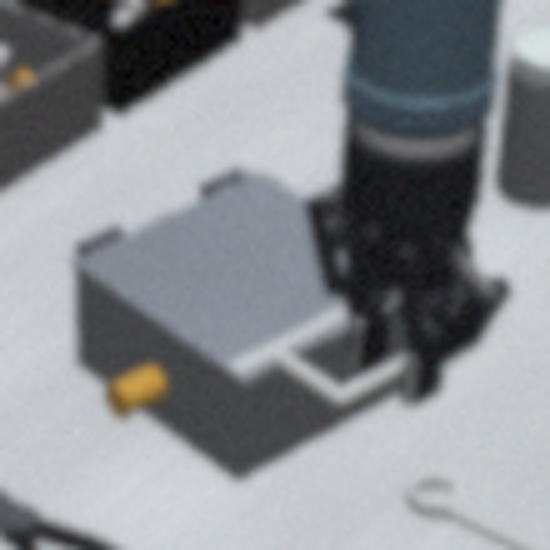

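The bar enters between the fingers at crop (405,370), with one finger in the gap and one in front. Closing.

Call:
send_rows --series '[[[0,0,0,0],[0,0,0,0],[0,0,0,0],[0,0,0,0],[0,0,0,0]]]' --grip 0

```text
time_s: 7.7
ee_pos: [0.4812, -0.1847, 0.0679]
orientation: [3.13, -0.264, -0.005]
contact_force: [-5.8, 0.7, 5.7]
opening: 0.0075
```

```bash
python3 -c "
from h import *
go([.482,-.184,.066],-9.5)
for d in range(0,61,6):
  a=np.radians(d);print(d,round(.204*(1-np.cos(a)),4),round(.204*np.sin(a),4))
"
```

```text
t 7.7 pos [ 0.4812 -0.1847  0.0679] yaw -9.64093877490044 F [-5.7933  0.6926  5.7291] open 0.007530009012674929 toolz [-0.0032  0.0002 -1.    ]  shift [ 0.0007 -0.0009  0.0019] turn -0.14093877490043383
0 0.0 0.0
6 0.0011 0.0213
12 0.0045 0.0424
18 0.01 0.063
24 0.0176 0.083
30 0.0273 0.102
36 0.039 0.1199
42 0.0524 0.1365
48 0.0675 0.1516
54 0.0841 0.165
60 0.102 0.1767
```

Closed on something at 7.5 mm opening. I lift along the arc, checking on the way.

Call:
send_rows --series '[[[-0.002,0,-0.01,0],[-0.001,0,-0.021,0],[0.0005,0,-0.032,0],[0.0025,0,-0.0425,0],[0.0025,0,-0.0425,0]]]'

```text
time_s: 8.2
ee_pos: [0.4852, -0.1855, 0.1114]
orientation: [3.13, -0.264, 0.0]
contact_force: [-1.8, 1.7, -2.7]
opening: 0.0081
```

```bash
python3 -c "
from h import *
import cv2
go([.482,-.184,.066],-9.5)
s=optics.camera('side')
cv2.imwrite('pics/m9.png',cv2.resize(s[100:230,270:380,::-1],None,fx=4.5,fy=4.5,interpolation=cv2.INTER_CUBIC))
"
```

```text
t 8.2 pos [ 0.4852 -0.1855  0.1114] yaw -9.626138358478093 F [-1.7607  1.6529 -2.7347] open 0.008114519867872962 toolz [ 0.     -0.0005 -1.    ]  shift [-0.0035 -0.0009  0.0454] turn -0.1261383584780873
```

View pics/m9.png

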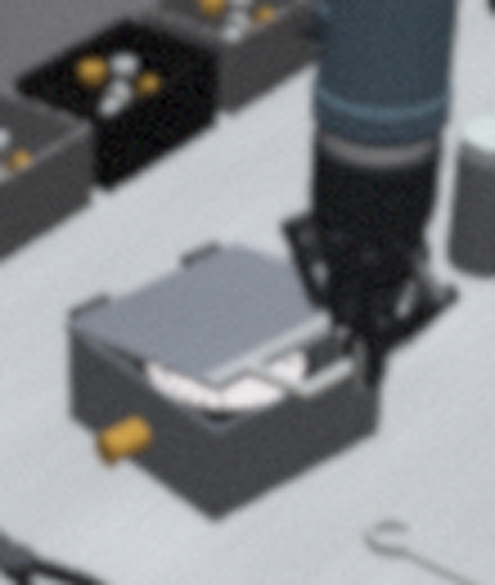

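The lid is rising with the bar in the grip (gap visible under the lid at crop (220,380)). Continuing.

Call:
send_rows --series '[[[0.0035,0,-0.014,0],[0.008,0,-0.0275,0],[0.013,0,-0.0405,0],[0.0195,0,-0.0535,0],[0.0265,0,-0.0655,0]]]'

```text
time_s: 8.75
ee_pos: [0.5086, -0.1897, 0.1748]
orientation: [-3.13, 0.264, 0.01]
contact_force: [-5.5, -0.1, -3.7]
opening: 0.0075
```

```bash
python3 -c "
from h import *
go([.482,-.184,.066],-9.5)
g=lambda d:np.array([.204*(1-np.cos(np.radians(d))),.204*np.sin(np.radians(d))])
for d in (36,40,44,48,52,56,60):print(d,g(d)-g(32))
"
```

```text
t 8.75 pos [ 0.5086 -0.1897  0.1748] yaw -9.631483615926404 F [-5.4785 -0.0811 -3.7327] open 0.007520896139412039 toolz [-0.0065  0.0008 -1.    ]  shift [-0.0265 -0.0012  0.1089] turn -0.131483615926399
36 [0.008  0.0118]
40 [0.0167 0.023 ]
44 [0.0263 0.0336]
48 [0.0365 0.0435]
52 [0.0474 0.0527]
56 [0.0589 0.061 ]
60 [0.071  0.0686]
```

Call:
send_rows --series '[[[0.007,0,-0.012,0],[0.0155,0,-0.023,0],[0.025,0,-0.0335,0],[0.035,0,-0.0435,0],[0.0355,0,-0.0435,0]]]'

```text
time_s: 9.25
ee_pos: [0.5425, -0.1959, 0.2195]
orientation: [3.13, -0.264, -0.016]
contact_force: [-18.8, 2.9, 12.4]
opening: 0.0073
```

```bash
python3 -c "
from h import *
import cv2
go([.482,-.184,.066],-9.5)
s=optics.camera('side')
cv2.imwrite('pics/m10.png',cv2.resize(s[80:230,270:380,::-1],None,fx=4,fy=4,interpolation=cv2.INTER_CUBIC))
g=lambda d:np.array([.204*(1-np.cos(np.radians(d))),.204*np.sin(np.radians(d))])
for d in (50,52,54,56,58,60):print(d,g(d)-g(48))
"
```

```text
t 9.25 pos [ 0.5425 -0.1959  0.2195] yaw -9.653855144909532 F [-18.7887   2.9066  12.4249] open 0.00734615684967994 toolz [-0.0102  0.0001 -0.9999]  shift [-0.0601 -0.0018  0.1541] turn -0.153855144909528
50 [0.0054 0.0047]
52 [0.0109 0.0092]
54 [0.0166 0.0134]
56 [0.0224 0.0175]
58 [0.0284 0.0214]
60 [0.0345 0.0251]
```

View pics/m10.png

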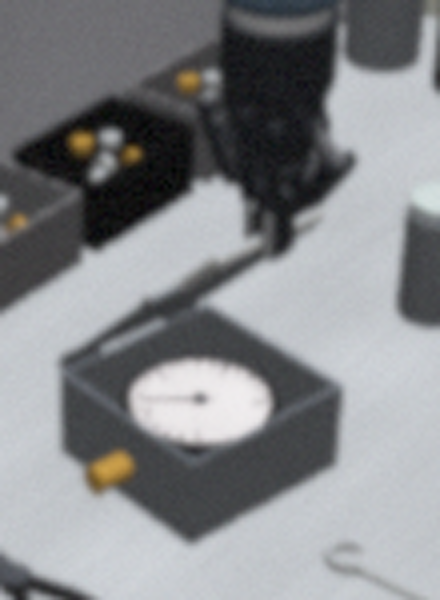

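The force on the tool points radially outward from the hinge (about 22 N), so my commanded radius is a few mm short. I ease off outward while finishing the arc.

Call:
send_rows --series '[[[0.0015,0,-0.006,0],[0.006,0,-0.011,0],[0.0115,0,-0.0155,0],[0.017,0,-0.0195,0],[0.018,0,-0.0205,0]]]'

```text
time_s: 9.8
ee_pos: [0.5651, -0.1999, 0.24]
orientation: [3.129, -0.264, 0.002]
contact_force: [1.6, -5.2, -9.7]
opening: 0.0074
```

```bash
python3 -c "
from h import *
import cv2
go([.482,-.184,.066],-9.5)
s=optics.camera('side')
cv2.imwrite('pics/m11.png',cv2.resize(s[80:230,270:380,::-1],None,fx=4,fy=4,interpolation=cv2.INTER_CUBIC))
"
```

```text
t 9.8 pos [ 0.5651 -0.1999  0.24  ] yaw -9.646601279154764 F [ 1.6053 -5.2032 -9.7053] open 0.007448109802295704 toolz [ 0.001  -0.0013 -1.    ]  shift [-0.0848 -0.0019  0.1738] turn -0.1466012791547655
```

View pics/m11.png

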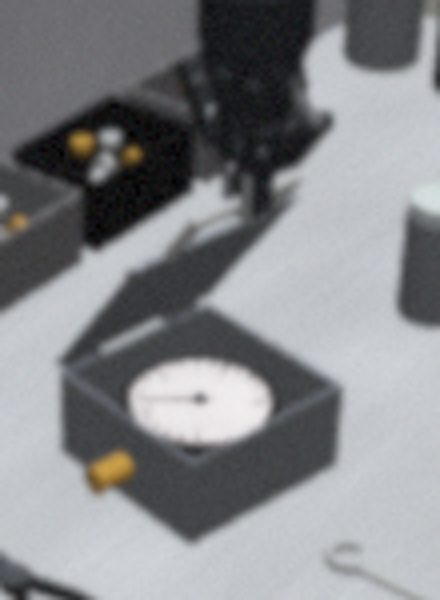

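About 55° now; the last few degrees.

Call:
send_rows --series '[[[0.0055,0,-0.0015,0],[0.011,0,-0.0035,0],[0.0155,0,-0.0045,0],[0.0155,0,-0.0045,0],[0.0155,0,-0.0045,0]]]'

```text
time_s: 10.35
ee_pos: [0.5767, -0.202, 0.2474]
orientation: [3.128, -0.265, -0.009]
contact_force: [-20.2, -0.9, 22.9]
opening: 0.0076
```

```bash
python3 -c "
from h import *
import cv2
go([.482,-.184,.066],-9.5)
p=manip.observe()['ee_pos'];e=np.array([np.cos(np.radians(-9.6)),np.sin(np.radians(-9.6)),0])
dx=(p-[.4812,-.1847,.0679])@e;dz=p[2]-.0679;print(np.hypot(.204-dx,dz),np.degrees(np.arctan2(dz,.204-dx)))
s=optics.camera('side')
cv2.imwrite('pics/m12.png',cv2.resize(s[60:230,250:380,::-1],None,fx=4.5,fy=3.5,interpolation=cv2.INTER_CUBIC))
hin=np.array([.4812,-.1847,.077])+.204*e; ey2=np.array([-e[1],e[0],0])
for d in (50,55,60,65):
  a=np.radians(d); X=lambda r,y: hin+r*(-e*np.cos(a)+np.array([0,0,np.sin(a)]))+y*ey2
  print(d,[((proj('side',X(r,y))-[250,60])*[4.5,3.5]).round() for r,y in((.16,.075),(.204,.045),(.204,-.045))])
"
```

```text
t 10.35 pos [ 0.5767 -0.202   0.2474] yaw -9.677630981518623 F [-20.1771  -0.868   22.9024] open 0.007581736218706319 toolz [-0.0062 -0.0016 -1.    ]  shift [-0.0954 -0.0023  0.182 ] turn -0.17763098151861811
0.20894273201627778 59.22013021311205
50 [array([255., 316.]), array([325., 279.]), array([432., 240.])]
55 [array([243., 301.]), array([309., 260.]), array([417., 222.])]
60 [array([230., 287.]), array([293., 241.]), array([400., 204.])]
65 [array([217., 273.]), array([275., 224.]), array([383., 187.])]
```

View pics/m12.png

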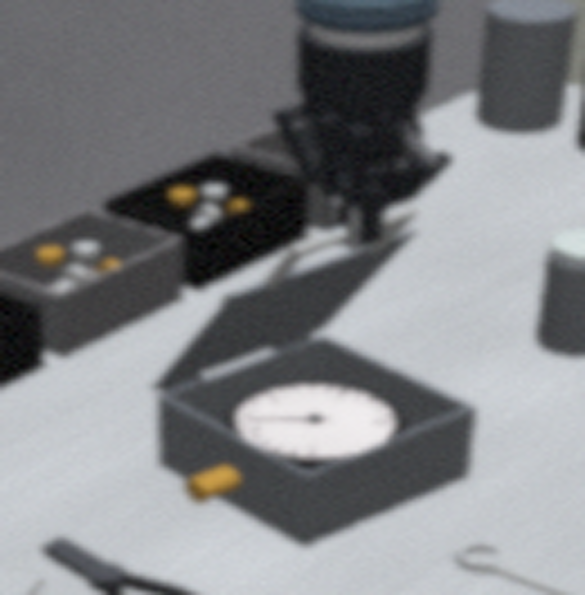

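The lid reads about 57–59° (handle ends at crop (290,250) and (412,217)). I shift the command radially outward to relieve the 30 N, with a touch more angle.

Call:
send_rows --series '[[[-0.001,0,-0.003,0],[0.0,0,-0.005,0],[0.001,0,-0.006,0],[0.001,0,-0.006,0],[0.001,0,-0.006,0]]]'

```text
time_s: 10.9
ee_pos: [0.5803, -0.2026, 0.2503]
orientation: [3.129, -0.264, -0.001]
contact_force: [-2.8, -4.3, -3.5]
opening: 0.0074
```

Call:
send_rows --series '[[[0,0,0,0],[0,0,0,0],[0,0,0,0]]]'

```text
time_s: 11.2
ee_pos: [0.5803, -0.2026, 0.2503]
orientation: [3.129, -0.264, -0.001]
contact_force: [-2.7, -5.6, -3.3]
opening: 0.0077
```

```bash
python3 -c "
from h import *
import cv2
p=manip.observe()['ee_pos'];e=np.array([np.cos(np.radians(-9.6)),np.sin(np.radians(-9.6)),0])
dx=(p-[.4812,-.1847,.0679])@e;dz=p[2]-.0679;print(np.hypot(.204-dx,dz),np.degrees(np.arctan2(dz,.204-dx)))
s=optics.camera('side')
cv2.imwrite('pics/m13.png',cv2.resize(s[90:180,270:360,::-1],None,fx=6,fy=6,interpolation=cv2.INTER_CUBIC))
hin=np.array([.4812,-.1847,.077])+.204*e; ey2=np.array([-e[1],e[0],0])
for d in (50,55,60,65):
  a=np.radians(d); X=lambda r,y: hin+r*(-e*np.cos(a)+np.array([0,0,np.sin(a)]))+y*ey2
  print(d,[((proj('side',X(r,y))-[270,90])*6).round() for r,y in((0,.075),(.16,.075),(.16,-.075),(.204,.045),(.204,-.045))])
"
```

```text
0.20964012744905697 60.48165408958309
50 [array([ 81., 487.]), array([220., 361.]), array([454., 251.]), array([313., 299.]), array([456., 232.])]
55 [array([ 81., 487.]), array([204., 336.]), array([438., 227.]), array([292., 265.]), array([436., 200.])]
60 [array([ 81., 487.]), array([187., 311.]), array([422., 204.]), array([270., 234.]), array([414., 169.])]
65 [array([ 81., 487.]), array([169., 288.]), array([404., 182.]), array([247., 205.]), array([391., 141.])]
```

View pics/m13.png

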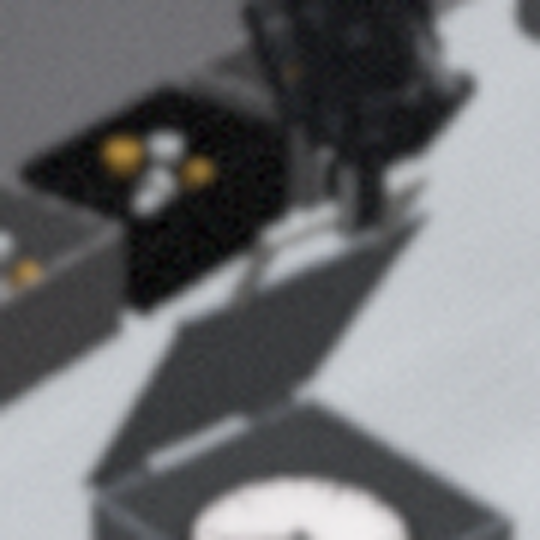

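The lid reads 58–61° in the image (corners (180,322) and (428,215), handle ends (265,242) and (425,182)) and 60.5° by arc. The arm is still and forces are low. One last overall look before sign-off.

```bash
python3 -c "
from h import *
import cv2
a=optics.camera('side')[:,:,::-1];b=optics.camera('top')[:,:,::-1]
cv2.imwrite('pics/f.png',np.hstack([cv2.resize(a[150:350,80:330],None,fx=1.6,fy=1.6),cv2.resize(b[100:300,60:310],None,fx=1.6,fy=1.6)]))
st();print(abs(manip.observe()['qd']).max())
"
```

```text
t 11.35 p [ 0.5803 -0.2026  0.2503] u 0.42103188390431795 w -0.10602955278520401 F [-2.3755 -5.5921 -3.5767]
0.0017043549010240266
```

View pics/f.png

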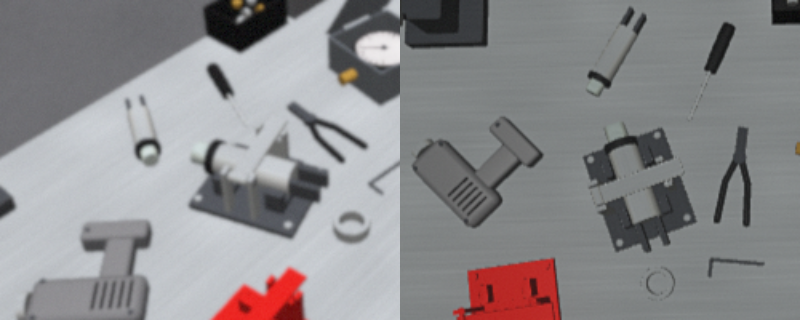

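The strap lies straight across the head from hinge (597,197) to catch (680,168). The head is seated and the bystanders in view are where they were. Signing off.

```bash
python3 -c "
from cell import workorder
print(workorder.sign_off())"
```

```text
the job is handed in; nothing more can be done
None
```

I closed the strap over the head, then lifted the gauge-box lid to about 60° and handed the job in at 11.4 s with the gripper still holding it. The sign-off gives no verdict.

- **Strap:** I pushed it down with the closed fingers until it hit a hard stop at 54 N. The fingertip height there was 0.088 m, against 0.089 m expected for the closed strap. The last pictures show it level across the seated head and in its catch.
- **Lid:** The position of the hand along its arc gives 60.5°, and the side picture gives 58–61°, with single readings from 57.5° to about 64°. The allowed range is 53–67°. The arm was still, with about 7 N on the wrist.
- **Disagreements:**
  - The hand's radius from the lid hinge came out at 0.210 m instead of 0.204 m. That caused up to 30 N of side load during the lift, which I relieved before finishing.
  - The fingers read 7.5 mm open on a 10 mm bar, but the bar stayed in the grip throughout.
- **Other things on the bench:** The pliers, screwdriver, hex key, housing and collar look unmoved in the last pictures. The wrench, tray and oil can were outside that last crop, so I did not recheck them; nothing I did should have touched them.

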